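# Build a kiln tier over a cup

## Robot

A 7-joint arm with a two-finger parallel gripper is mounted at the origin on the work surface. World frame = base frame: x ahead of the robot, y to its left, z up, the work surface at z = 0. Lengths are in m, angles in degrees, forces in N, time in s.
With the tool pointing down it reaches from about 0.425 to 0.875 m from the base axis. Payload 4.7 kg.
Tool frame: the origin (TCP) lies between the finger pads; the fingertips stand env.tip_reach ahead of it and the grasp point (between the pads) lies 2 mm behind it (env.tip_reach is the distance from the TCP to the fingertips, in m); z points along the fingers, y is the line along which they close (so a half turn about z gives the same grasp; the last joint's range is limited). The gripper opens to 87 mm and grips with 3 to 60 N. Pads are 19 mm wide; open, the fingers measure 117 mm over their backs; the gripper's body (75 mm by 190 mm) begins 51 mm behind the grasp point.
Start: joints at [73.574, 18.392, -4.016, 83.108, 1.295, 78.541, -3.26], TCP at [0.193, -0.621, 0.24] pointing down, gripper open.
Joint ranges: [-163.93, 163.93], [-17.29, 119.83], [-79.2, 71.16], [3.27, 140.29], [-89.18, 269.18], [5.43, 117.66], [-154.24, 154.24]. Speed limits (degrees/s): [147.25, 147.25, 180, 180, 180, 180, 180].

## Interface

Orientations are given as [roll, pitch, yaw] about the fixed x, y, z axes, in that order (R = Rz(yaw) Ry(pitch) Rx(roll)).
In Python, from cell import env, read_camera gives the robot as it stands. The module is installed in compiled form; this text tells all that it offers.
- The arm moves only by the shell command python3 -m handwheel FILE [FORCE], which reads ROWS from the file FILE. ROWS is a JSON list of rows, 1 to 8 of them, each an object with the fields trans (a list: dx, dy, dz in normalised numbers (1 is 0.75 m)), twist (a turn about the tool's z in normalised numbers (1 is pi rad)), jaw (the finger opening in m); a field left out counts as zero (the opening has to be given); each row is the pose to reach, as a shift and turn from the pose commanded when the command began, along the tool's axes at that moment; what a row does not reach only later rows make up. A row lasts 1/12 s, in which the tool goes at most 0.0417 m and 7.16 degrees, less where a joint would pass 70% of its speed; a pose out of reach is approached as far as the arm can. The fingers move at their own pace and stop on an object; FORCE is the grip in N (left out, the last holds). Time passes only in rows, so rows that do not move let the fingers close. It prints the time, the measured TCP pose, the force, the opening and the grip force at its end. A shift or turn number past 1, either way, is cut back to 1. Input that does not fit is refused with a message, and nothing moves.
- env.get_obs(): the state, without advancing time (a new reading comes with each control period).
- read_camera(name): name is "scene" or "top"; returns a dict with "color" (480x640x3 uint8, blue, green, red), "fx", "fy", "cx", "cy" (pixels), "dist" ([k1, k2, p1, p2, k3] as OpenCV has them; the pictures are not rectified), "world_from_camera" (4x4, takes a point from camera to world coordinates). Camera axes: x right, y down, z forward; pixel columns grow to the right and rows downward; lengths in m; the calibration is good to about 2 mm. A picture is of the moment at which its call begins. There is no depth.
- env.sign_off(): hands the job in; it is judged then, once.
The state is a dict: "time_s": time; "qpos": joint angles; "joint_velocities": joint speeds; "effort": joint torques, N m; "tool_pos": TCP position; "tool_rot": TCP orientation; "force": force on the tool from outside, world axes, zero at the start; "wrist_torque": the same for the moment, N m; "grip_width": finger opening in m; "grasp_force": force on a finger pad.
Only numpy, scipy, OpenCV 4.12 (cv2) and the standard library are available. Lean on these libraries where they do the work, as an engineer would, in place of code of your own. Each camera call takes 0.05 s, during which the arm holds its last target. There are 200 camera calls.

## Task

Build up the kiln tier on the base shelf: stand the tall square post centred on the setter disc that has the cones behind it, the round post centred on the plain disc, and the small cup on the base shelf midway between the two posts. Then lay the narrow shelf across the tops of both posts, centred and in line with the base shelf, and stand the bud vase upright on the middle of it. Leave the short stub post and the painted bowl where they are, and let go of everything.

Things in the scene. Friction and masses are not known exactly. Their poses are not given: they have to be found in the camera images.
- base: Kiln base shelf: flat buff rectangular fireclay slab lying fixed on the bench, 120 mm (its x) by 280 mm (its y, long side) and 15 mm thick, its long side running roughly left to right as seen from the robot. It carries two small setter discs, one towards each end. Origin: centre of its underside, z up; its top is at z = 15 mm.
- cone_pad: Setter disc with the cones: off-white, 52 mm across, 3 mm thick, fixed on the base shelf 85 mm from its middle along the long side, at either end. Fixed behind it (43 mm along its +x, away from the robot): a reddish clay strip, 14 by 52 mm, with three pointed white cones, 24 mm tall in all. Origin: centre of the disc's underside, on the base shelf's top; same axes as the base shelf.
- plain_pad: Plain setter disc: off-white disc 52 mm across, 3 mm thick, with no cones, fixed on the base shelf 85 mm from its middle, at the other end. Origin: centre of its underside, on the base shelf's top; same axes as the base shelf.
- square_post: Tall square kiln post: sandy fireclay prism, 36 by 36 mm and 70 mm tall, standing loose on the bench, about 0.17 kg; sides along its x and y. Origin: centre of the underside; z up.
- round_post: Round kiln post: sandy fireclay cylinder, 38 mm across and 70 mm tall, standing loose on the bench, about 0.16 kg. Origin: centre of the underside; z up.
- stub: Short stub post, not needed and to be left alone: like the square post, 36 by 36 mm, but only 35 mm tall, standing loose on the bench. Origin: centre of the underside; z up.
- cup: Small white biscuit-ware cup, open at the top, no handle: 45 mm tall, 44 mm across the foot, 54 mm at 12 mm height, 56 mm across the rim, wall 4 mm, about 0.08 kg, standing loose on the bench. Origin: centre of the underside; z up.
- vase: White biscuit-ware bud vase, solid: 85 mm tall, foot 46 mm across, straight body 50 mm across between 10 and 52 mm height, then a shoulder to a neck 20 mm across at 78 mm and a lip 28 mm across; about 0.16 kg, standing loose on the bench. Origin: centre of the underside; z up.
- bridge: Narrow kiln shelf: flat buff fireclay bar, 54 mm (its x) by 240 mm (its y, long side) and 18 mm thick, about 0.42 kg, lying loose on the bench to one side, long side pointing roughly away from the robot. Origin: centre of the underside; z up.
- bowl: Wide painted bowl, white outside and amber at the bottom inside, 128 mm across the rim, 50 mm tall, standing loose on the bench off to one side, the narrow shelf being on the other side; to be left alone. Origin: centre of the underside; z up.
Mind the look-alikes: they are no part of the job. What is shaped like the bridge but pink is not meant.

How it is judged (in metres and radians):
At the end, for the whole second after the job is handed in: Posts on their discs within 12 mm; cup on the base shelf, and narrow shelf on both posts, within 15 mm of the base shelf's middle, narrow shelf in line within 0.14 rad; vase on it within 15 mm of its middle; all within 4 mm (vase 5) of resting height, 0.08 rad of upright, at rest (horizontal distance between square_post and cone_pad below 0.012 m and horizontal distance between round_post and plain_pad below 0.012 m and horizontal distance between each of cup, bridge and base below 0.015 m and angle between the y axis of bridge and the y axis of base, either way round below 0.14 rad and horizontal distance between vase and bridge below 0.015 m and z of bridge in the frame of base between 0.084 and 0.092 m and z of cup in the frame of base between 0.011 and 0.019 m and z of vase in the frame of base between 0.101 and 0.111 m and z of square_post in the frame of base between 0.014 and 0.022 m and z of round_post in the frame of base between 0.014 and 0.022 m and angle between each of square_post, round_post, cup, bridge, vase's own z axis and vertical below 0.08 rad and linear speed of each of square_post, round_post, cup, bridge, vase below 0.02 m/s); the robot touches nothing.
It fails at once if the painted bowl is pushed more than 30 mm from its place (distance of bowl from where it was at the start of the episode above 0.03 m).
It fails at once if the short stub post is pushed more than 30 mm from its place (distance of stub from where it was at the start of the episode above 0.03 m).
It also fails if it takes over 109 s, if anything falls off the work surface, if the arm or the gripper's body presses on something with over 40 N, if the wrist force passes 120 N, or if a joint passes its speed limit or range.

## Working session

There is one attempt and no reset: what is moved stays moved. The work goes in short steps, Python scripts to look and compute and a shell command to move; the robot and the scene stay as the last step left them, time stands still between calls to the robot, and variables do not carry over. Pictures are saved under pics/ and viewed, at most 14 in all, crops included, and the job is handed in when it is done.

```bash
mkdir -p pics; ls
python3 - <<'E'
from cell import env, read_camera
import cv2,numpy as np
print(env.get_obs(), env.tip_reach)
for n in("scene","top"):
    c=read_camera(n); cv2.imwrite(f"pics/{n}0.png",c["color"]); print(n,c["fx"],c["fy"],c["cx"],c["cy"],c["dist"]); print(np.round(c["world_from_camera"],4))
E
```

```text
pics
{'time_s': 0.0, 'qpos': array([73.57207641, 18.43803226, -4.01715265, 83.17604634,  1.2959969 ,
       78.54048849, -3.26138743]), 'joint_velocities': array([ 0.01611252,  0.00980204, -0.02130763, -0.07528548,  0.02679166,
       -0.01977763, -0.02807549]), 'effort': array([ 4.96910325e-04, -4.91293788e+01, -4.03623031e-01, -3.12533033e+01,
       -6.39680726e-02,  4.38070914e-02,  1.81966166e-04]), 'tool_pos': array([ 0.19240495, -0.62031654,  0.23846333]), 'tool_rot': array([-1.79890741e+02,  6.28572802e-03,  1.72380545e+01]), 'force': array([ 0.46832522,  0.65153193, -0.05699137]), 'wrist_torque': array([-0.05769559, -0.0142127 , -0.02300906]), 'grasp_force': 0.0, 'grip_width': 0.08689850414992173} 0.017
scene 449.9318980263729 449.9318980263729 324.50409044827603 241.16392263703173 [-0.03530598  0.          0.          0.          0.        ]
[[ 0.2243  0.6436 -0.7318  1.1177]
 [ 0.9744 -0.1573  0.1604 -0.1217]
 [-0.0119 -0.749  -0.6624  0.6208]
 [ 0.      0.      0.      1.    ]]
top 533.5492125732687 533.5492125732687 322.02850534582706 235.42516272114557 [0.03432477 0.         0.         0.         0.        ]
[[-0.0102 -0.9767  0.2145  0.2186]
 [-0.9999  0.009  -0.0064  0.0162]
 [ 0.0044 -0.2146 -0.9767  1.2964]
 [ 0.      0.      0.      1.    ]]
```

View pics/scene0.png

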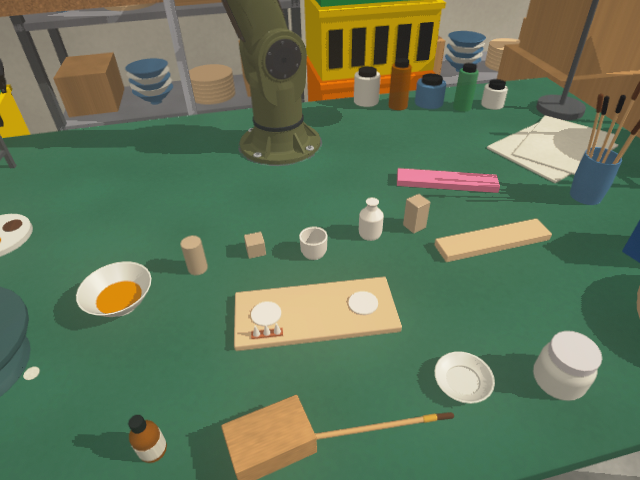

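View pics/top0.png

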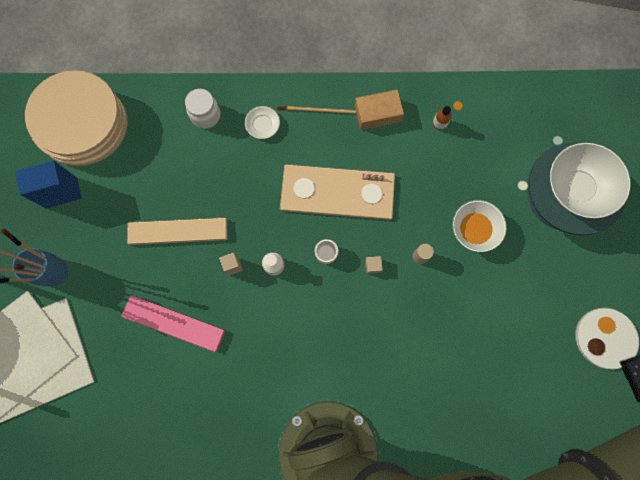

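```bash
cat > h.py <<'E'
import cv2, numpy as np
from cell import env, read_camera
def world(c, px, z):
    K=np.array([[c["fx"],0,c["cx"]],[0,c["fy"],c["cy"]],[0,0,1]])
    n=cv2.undistortPoints(np.float64(px).reshape(-1,1,2),K,np.array(c["dist"])).reshape(-1,2)
    T=np.array(c["world_from_camera"]); d=np.c_[n,np.ones(len(n))]@T[:3,:3].T; o=T[:3,3]
    return (o+d*((z-o[2])/d[:,2])[:,None])[:,:2]
def pix(c, P):
    K=np.array([[c["fx"],0,c["cx"]],[0,c["fy"],c["cy"]],[0,0,1]])
    T=np.linalg.inv(c["world_from_camera"])
    return cv2.projectPoints(np.float64(P).reshape(-1,1,3),cv2.Rodrigues(T[:3,:3])[0],T[:3,3],K,np.array(c["dist"]))[0].reshape(-1,2)
def go(x,y,z,yaw=None):
    "shift in tool axes from the present pose"
    from scipy.spatial.transform import Rotation as R
    o=env.get_obs(); r=R.from_euler("xyz",o["tool_rot"],degrees=True)
    d=r.inv().apply(np.array([x,y,z])-o["tool_pos"])
    t=None if yaw is None else (o["tool_rot"][2]-yaw+90)%180-90
    print("tool d",np.round(d,4),"turn",t, "pos",np.round(o["tool_pos"],4),"yaw",round(o["tool_rot"][2],2),"q",np.round(o["qpos"],0))
def contours(c, box, ok):
    "contours of colour-masked blobs in box (u0,v0,u1,v1), 4x upsampled"
    u0,v0,u1,v1=box; im=cv2.resize(c["color"][v0:v1,u0:u1],None,fx=4,fy=4,interpolation=cv2.INTER_CUBIC)
    m=ok(im.astype(int)).astype(np.uint8)
    cs=cv2.findContours(m,cv2.RETR_EXTERNAL,cv2.CHAIN_APPROX_NONE)[0]
    return [((k.reshape(-1,2)+.5)/4-.5+[u0,v0]) for k in sorted(cs,key=cv2.contourArea,reverse=True)]
E
python3 - <<'E'
from h import *
t=read_camera("top")
for s,u,v,w,h_ in (("a",210,160,200,130),):
    cv2.imwrite("pics/crop1.png",cv2.resize(t["color"][v:v+h_,u:u+w],None,fx=4,fy=4,interpolation=cv2.INTER_CUBIC))
red=lambda k:k[...,2]>k[...,1]*0.9
nm=dict(base=(270,155,405,228),bridge=(118,205,238,252),sq=(212,246,250,284),stub=(360,250,390,280),rnd=(408,238,440,270),cup=(308,234,345,270),vase=(256,245,292,283))
for n,b in nm.items():
    k=contours(t,b,lambda i:(i[...,2]>i[...,1]*0.9)&(i[...,2]>70))[0].astype(np.float32)
    z=dict(base=.015,bridge=.018).get(n,0)
    w=world(t,k,z).astype(np.float32); r=cv2.minAreaRect(w*1000)
    print(n,np.round(k.min(0)),np.round(k.max(0)),"rect c",np.round(r[0],1),"size",np.round(r[1],1),"ang",round(r[2],1))
k=contours(t,(285,170,390,208),lambda i:(i[...,0]>150))
for q in k[:3]:
    r=cv2.minAreaRect(world(t,q,.018).astype(np.float32)*1000); print("disc",np.round(q.mean(0),1),np.round(r[0],1),np.round(r[1],1))
E
```

```text
base [279. 164.] [395. 219.] rect c [612.9 -31.7] size [282.3 123.4] ang 84.6
bridge [127. 217.] [227. 244.] rect c [514.6 362.8] size [ 58.7 244.2] ang 2.3
sq [219. 252.] [242. 275.] rect c [434.4 233.3] size [52.6 45.2] ang 20.6
stub [365. 255.] [382. 273.] rect c [ 429.6 -118. ] size [42.1 42.2] ang 3.8
rnd [412. 243.] [433. 263.] rect c [ 455.6 -240.4] size [40.9 56.6] ang 43.7
cup [314. 239.] [338. 263.] rect c [463.6  -2.4] size [58.8 61.6] ang 89.5
vase [262. 252.] [284. 275.] rect c [433.9 129.8] size [56.8 54.1] ang 0.3
disc [303.5 187.4] [623.   52.8] [53.2 52.2]
disc [371.2 192.9] [ 607.1 -116.4] [52.9 52.1]
disc [379.5 175. ] [ 653.3 -138.6] [4.  8.9]
```

View pics/crop1.png

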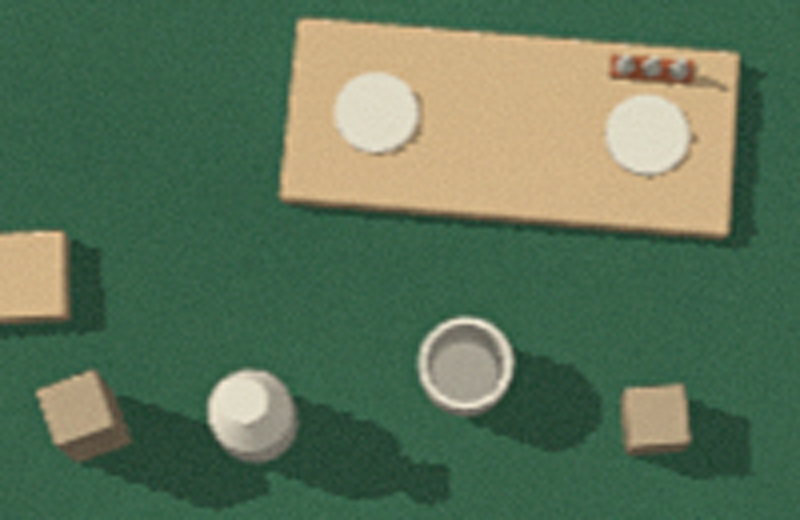

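The top crop confirms the choices. The disc with cones is at crop (648,134), i.e. picture (371,193), and the plain disc is at (303,187). The tall square post (231,264) has long visible sides and is taller than the stub (374,265). The cup is at (326,251), not the dish at (262,123). The vase is at (272,264), not the jar at (203,107). The buff bridge is at (177,231), not the pink bar at (173,323). The round post is at (423,253).

Run:
```python
from h import *
t=read_camera("top")
for n,b,z,th in (("sq",(212,246,250,284),.07,145),("stub",(360,250,390,280),.035,145),("rnd",(408,238,440,270),.07,145),("cup",(308,234,345,270),.045,150),("vaselip",(256,245,292,283),.085,205),("bridge",(118,205,238,252),.018,180)):
  for t_ in (th-15,th,th+15):
    k=contours(t,b,lambda i:(cv2.GaussianBlur(i[...,2].astype(np.float32),(0,0),2)>t_))[0]
    w=world(t,k,z).astype(np.float32)*1000; r=cv2.minAreaRect(w); e,rad=cv2.minEnclosingCircle(w)
    print(n,t_,np.round(r[0],1),np.round(r[1],1),round(r[2],1),"circ",np.round(e,1),round(rad,1))
s=read_camera("scene")
I=t["color"][245:285,210:440]; I2=s["color"][190:280,175:435]
cv2.imwrite("pics/crop2.png",np.vstack([cv2.resize(I,(780,136),interpolation=cv2.INTER_CUBIC),cv2.resize(I2,(780,270),interpolation=cv2.INTER_CUBIC)]))
# predicted outlines for check in scene view
```

```text
sq 130 [427.9 226.4] [35.5 36.1] 20.6 circ [427.9 226.7] 23.9
sq 145 [428.  226.6] [34.5 34.9] 20.4 circ [427.6 226.9] 23.2
sq 160 [428.1 226.6] [33.4 33.5] 21.2 circ [427.9 226.9] 22.6
stub 130 [ 425.6 -114.3] [35.7 37.6] 3.7 circ [ 425.2 -114.3] 24.4
stub 145 [ 425.9 -114.4] [34.7 36.4] 4.4 circ [ 425.7 -113.9] 23.5
stub 160 [ 426.  -114.6] [33.3 34.7] 3.9 circ [ 425.5 -114.4] 22.5
rnd 130 [ 449. -228.] [46.3 36.8] 82.4 circ [ 445.8 -226.3] 25.0
rnd 145 [ 448.  -231.9] [35.5 36.2] 43.9 circ [ 448.2 -229.9] 20.8
rnd 160 [ 448.4 -232.1] [34.7 34.4] 51.3 circ [ 449.2 -231.6] 18.5
cup 135 [456.7  -1.2] [55.5 56.5] 89.5 circ [456.8  -0.8] 28.8
cup 150 [456.8  -1. ] [55.3 55.9] 80.5 circ [456.8  -0.8] 28.4
cup 165 [456.9  -1.2] [54.3 54.6] 89.5 circ [456.8  -1. ] 27.9
vaselip 190 [427.6 130.5] [29.7 41.6] 44.2 circ [424.  126.6] 21.6
vaselip 205 [427.7 131.6] [27.3 33.9] 28.6 circ [425.9 131.2] 19.0
vaselip 220 [429.5 130.6] [25.3 29. ] 3.3 circ [426.5 131.4] 16.0
bridge 165 [516.  364.1] [ 52.7 238.2] 2.5 circ [516.  363.9] 121.1
bridge 180 [516.  364.2] [ 51.6 236.9] 2.4 circ [516.3 363.9] 120.5
bridge 195 [516.2 364.4] [ 50.8 236.2] 2.5 circ [516.6 363.9] 119.8
```

View pics/crop2.png

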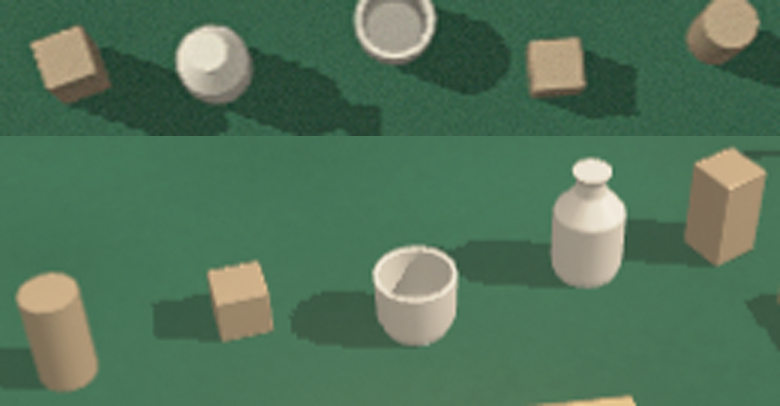

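Run:
```python
from h import *
s=read_camera("scene"); t=read_camera("top")
for n,p,z in (("vase",(372.3,201.7),.085),("sq",(417.8,201.5),.07),("rnd",(191.3,242.3),.07),("cup",(313.3,236.3),.045)): print(n,np.round(world(s,np.array(p)-.33,z)*1000,1))
k=contours(t,(445,195,515,260),lambda i:i[...,2]>150)[0]; print("bowl",world(t,k,.05).mean(0))
go(.448,-.232,.16,63)
```

```text
vase [[431.5 126.9]]
sq [[433.9 224.6]]
rnd [[ 452.5 -230.1]]
cup [[461.3  -0.8]]
bowl [ 0.5132974  -0.36863814]
tool d [ 0.3592 -0.2955  0.0794] turn -45.76372079078308 pos [ 0.1925 -0.6207  0.2393] yaw 17.24 q [74. 18. -4. 83.  1. 79. -3.]
```

The manual's scale: shifts go in shares of 0.75 m and turns go in shares of pi rad. Converting my numbers, 0.25 m / 0.75 = 0.3333, 0.22 m / 0.75 = 0.2933, -45.8 degrees / 180 = -0.2544.

```bash
echo '[{"trans": [0.0533,-0.044,0],"twist": -0.0389,"jaw": 0.087},{"trans": [0.1067,-0.088,0],"twist": -0.0778,"jaw": 0.087},{"trans": [0.1467,-0.12,0],"twist": -0.1167,"jaw": 0.087},{"trans": [0.1867,-0.1533,0],"twist": -0.1556,"jaw": 0.087},{"trans": [0.2267,-0.1867,0.0267],"twist": -0.1944,"jaw": 0.087},{"trans": [0.2667,-0.22,0.04],"twist": -0.2333,"jaw": 0.087},{"trans": [0.2933,-0.24,0.0533],"twist": -0.2544,"jaw": 0.087},{"trans": [0.3333,-0.2733,0.0667],"twist": -0.2544,"jaw": 0.087}]' > rows.txt && python3 -m handwheel rows.txt 40; python3 -c "
from h import *
go(.448,-.232,.16,63)"
```

```text
time_s: 1.02
tool_pos: [0.3711, -0.3492, 0.1889]
tool_rot: [180.0, 0.0, 63.2]
force: [0.9, 0.3, -0.2]
grip_width: 0.0871
grasp_force: 0.0
tool d [0.1393 0.0158 0.0288] turn 0.1982505585544061 pos [ 0.3711 -0.3492  0.1889] yaw 63.2 q [ 60.   4. -21. 106.   2.  70.  12.]
```

To row units: 0.139 m / 0.75 = 0.1853, 0.136 m / 0.75 = 0.1813.

```bash
echo '[{"trans": [0.0467,0.0053,0.0133],"jaw": 0.087},{"trans": [0.0933,0.0107,0.0267],"jaw": 0.087},{"trans": [0.14,0.016,0.0333],"jaw": 0.087},{"trans": [0.1853,0.0211,0.0387],"jaw": 0.087},{"trans": [0.1853,0.0211,0.08],"jaw": 0.087},{"trans": [0.1853,0.0211,0.1267],"jaw": 0.087},{"trans": [0.1853,0.0211,0.1667],"jaw": 0.087},{"trans": [0.1853,0.0211,0.1813],"jaw": 0.087}]' > rows.txt && python3 -m handwheel rows.txt && echo '[{"jaw": 0.087},{"jaw": 0.03},{"jaw": 0.03},{"jaw": 0.03},{"jaw": 0.03},{"jaw": 0.03},{"jaw": 0.03}]' > rows.txt && python3 -m handwheel rows.txt 40; python3 -c "
from h import *
go(.623,.053,.165,84.6)"
```

```text
time_s: 1.68
tool_pos: [0.4451, -0.2327, 0.0497]
tool_rot: [-179.6, -0.0, 63.1]
force: [-1.2, 0.1, -0.6]
grip_width: 0.0866
grasp_force: 0.0
time_s: 2.27
tool_pos: [0.4481, -0.2346, 0.0543]
tool_rot: [179.9, 0.0, 63.0]
force: [0.4, -0.4, -0.8]
grip_width: 0.0548
grasp_force: 0.0
tool d [ 0.3356  0.0256 -0.1108] turn -21.576613845502862 pos [ 0.4481 -0.2346  0.0543] yaw 63.02 q [ 50.  13. -27. 114.   7.  54.  -8.]
```

To row units: 0.19 m / 0.75 = 0.2533, 0.15 m / 0.75 = 0.2, -21.6 degrees / 180 = -0.12.

```bash
echo '[{"jaw": 0.03},{"jaw": 0.03},{"jaw": 0.03},{"jaw": 0.03},{"jaw": 0.03},{"jaw": 0.03}]' > rows.txt && python3 -m handwheel rows.txt 40; echo '[{"trans": [0,0,-0.04],"jaw": 0.03},{"trans": [0,0,-0.0933],"jaw": 0.03},{"trans": [0,0,-0.1467],"jaw": 0.03},{"trans": [0.04,0,-0.16],"twist": -0.0278,"jaw": 0.03},{"trans": [0.0933,0.0067,-0.16],"twist": -0.0611,"jaw": 0.03},{"trans": [0.1467,0.0107,-0.16],"twist": -0.0944,"jaw": 0.03},{"trans": [0.2,0.0133,-0.16],"twist": -0.12,"jaw": 0.03},{"trans": [0.2533,0.02,-0.16],"twist": -0.12,"jaw": 0.03}]' > rows.txt && python3 -m handwheel rows.txt; python3 -c "
from h import *
go(.623,.053,.165,84.6)"
```

```text
time_s: 2.77
tool_pos: [0.4479, -0.2344, 0.0537]
tool_rot: [180.0, 0.0, 63.0]
force: [0.6, -0.7, 1.0]
grip_width: 0.0369
grasp_force: 39.9
time_s: 3.43
tool_pos: [0.5471, -0.07, 0.1733]
tool_rot: [-179.9, 0.0, 84.8]
force: [0.3, 0.4, -1.6]
grip_width: 0.0372
grasp_force: 39.9
tool d [0.1294 0.0645 0.0082] turn 0.2083743325380425 pos [ 0.5471 -0.07    0.1733] yaw 84.81 q [ 38.  12. -38. 101.   8.  69.  -7.]
```

To row units: 0.127 m / 0.75 = 0.1693, 0.053 m / 0.75 = 0.0707.

```bash
echo '[{"trans": [0.0467,0.0227,0],"jaw": 0.03},{"trans": [0.0933,0.0467,0],"jaw": 0.03},{"trans": [0.14,0.0707,0],"jaw": 0.03},{"trans": [0.1693,0.088,0.0133],"jaw": 0.03},{"trans": [0.1693,0.088,0.0533],"jaw": 0.03},{"trans": [0.1693,0.088,0.0933],"jaw": 0.03},{"trans": [0.1693,0.088,0.12],"jaw": 0.03},{"trans": [0.1693,0.088,0.1227],"jaw": 0.03}]' > rows.txt && python3 -m handwheel rows.txt; echo '[{"jaw": 0.03},{"jaw": 0.03}]' > rows.txt && python3 -m handwheel rows.txt; python3 -c "
from h import *
go(.625,.051,.072,84.6)"
```

```text
time_s: 4.1
tool_pos: [0.6208, 0.048, 0.0759]
tool_rot: [-179.4, 0.1, 84.7]
force: [-1.0, 0.8, -1.2]
grip_width: 0.0372
grasp_force: 40.0
time_s: 4.27
tool_pos: [0.6254, 0.0486, 0.0825]
tool_rot: [179.9, -0.0, 84.6]
force: [0.3, -1.2, -1.2]
grip_width: 0.0372
grasp_force: 40.0
tool d [ 0.0023 -0.0006  0.0105] turn 0.020348995942626402 pos [0.6254 0.0486 0.0825] yaw 84.62 q [ 23.  27. -38.  95.  18.  64. -25.]
```

To row units: 0.0095 m / 0.75 = 0.0127, 0.009 m / 0.75 = 0.012.

```bash
echo '[{"trans": [0.0027,0,0.0053],"jaw": 0.03},{"trans": [0.0027,0,0.0093],"jaw": 0.03},{"trans": [0.0027,0,0.012],"jaw": 0.03},{"trans": [0.0027,0,0.0127],"jaw": 0.03},{"trans": [0.0027,0,0.0127],"jaw": 0.03},{"trans": [0.0027,0,0.0127],"jaw": 0.03}]' > rows.txt && python3 -m handwheel rows.txt; python3 -c "
from h import *
go(.625,.051,.072,84.6)"
```

```text
time_s: 4.77
tool_pos: [0.6251, 0.0504, 0.0722]
tool_rot: [180.0, 0.0, 84.6]
force: [-0.0, -0.6, -1.7]
grip_width: 0.0372
grasp_force: 40.0
tool d [ 0.0005 -0.0001  0.0002] turn 0.026494193440640856 pos [0.6251 0.0504 0.0722] yaw 84.63 q [ 23.  28. -38.  96.  19.  63. -26.]
```

To row units: -0.005 m / 0.75 = -0.0067, 0.001 m / 0.75 = 0.0013.

```bash
echo '[{"trans": [0,0,0.0013],"jaw": 0.03},{"trans": [0,0,0.0013],"jaw": 0.03},{"trans": [0,0,0.0013],"jaw": 0.065},{"trans": [0,0,0.0013],"jaw": 0.065},{"trans": [0,0,0.0013],"jaw": 0.065},{"trans": [0,0,0.0013],"jaw": 0.065},{"trans": [0,0,0.0013],"jaw": 0.065},{"trans": [0,0,-0.0067],"jaw": 0.065}]' > rows.txt && python3 -m handwheel rows.txt; echo '[{"trans": [0,0,-0.0533],"jaw": 0.087},{"trans": [0,0,-0.1067],"jaw": 0.087},{"trans": [0,0,-0.1333],"jaw": 0.087},{"trans": [0,0.0267,-0.1467],"jaw": 0.087}]' > rows.txt && python3 -m handwheel rows.txt
python3 - <<'E'
from h import *
go(.428,.2266,.16,110.5)
E
```

```text
time_s: 5.43
tool_pos: [0.6241, 0.0504, 0.076]
tool_rot: [-179.9, 0.0, 84.6]
force: [-0.2, 0.2, -0.4]
grip_width: 0.0632
grasp_force: 0.0
time_s: 5.77
tool_pos: [0.6448, 0.0504, 0.1926]
tool_rot: [179.7, 0.0, 84.8]
force: [0.9, 1.0, 1.5]
grip_width: 0.0825
grasp_force: 0.0
tool d [ 0.1556 -0.2322  0.0314] turn -25.746816765832506 pos [0.6448 0.0504 0.1926] yaw 84.75 q [ 23.  24. -39.  86.  16.  75. -23.]
```

To row units: -0.2322 m / 0.75 = -0.3096, 0.1556 m / 0.75 = 0.2075, -25.7 degrees / 180 = -0.1428.

```bash
echo '[{"trans": [0.0293,-0.044,0],"twist": -0.0278,"jaw": 0.087},{"trans": [0.0587,-0.088,0],"twist": -0.0611,"jaw": 0.087},{"trans": [0.088,-0.132,0],"twist": -0.1,"jaw": 0.087},{"trans": [0.1173,-0.176,0],"twist": -0.1428,"jaw": 0.087},{"trans": [0.1467,-0.22,0],"twist": -0.1428,"jaw": 0.087},{"trans": [0.176,-0.264,0.0133],"twist": -0.1428,"jaw": 0.087},{"trans": [0.2075,-0.3096,0.0267],"twist": -0.1428,"jaw": 0.087},{"trans": [0.2075,-0.3096,0.04],"twist": -0.1428,"jaw": 0.087}]' > rows.txt && python3 -m handwheel rows.txt
python3 - <<'E'
from h import *
t=read_camera("top");s=read_camera("scene"); cv2.imwrite("pics/t2.png",t["color"][130:300,150:470]); 
go(.429,.2266,.053,110.5)
cv2.imwrite("pics/s2.png",s["color"][150:360,160:480])
E
```

```text
time_s: 6.43
tool_pos: [0.4223, 0.2315, 0.1575]
tool_rot: [-180.0, 0.0, 110.9]
force: [0.0, 1.2, -0.3]
grip_width: 0.0869
grasp_force: 0.0
tool d [-0.0002  0.0029  0.1033] turn 0.08366813180244037 pos [0.4263 0.226  0.1563] yaw 110.58 q [ 21.   5. -54. 111.   5.  66. -14.]
```

View pics/t2.png

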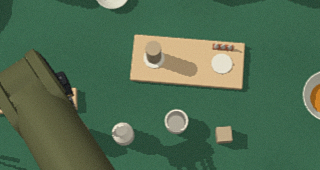

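The round post stands on the plain disc, at about (302,182) in the full picture. The arm hides the square post, as expected. Next I descend on it.

To row units: 0.103 m / 0.75 = 0.1373, 0.101 m / 0.75 = 0.1347.

```bash
echo '[{"trans": [0,0.004,0.04],"jaw": 0.087},{"trans": [0,0.004,0.0867],"jaw": 0.087},{"trans": [0,0.004,0.12],"jaw": 0.087},{"trans": [0,0.004,0.1347],"jaw": 0.087},{"trans": [0,0.004,0.1373],"jaw": 0.03},{"trans": [0,0.004,0.1373],"jaw": 0.03},{"trans": [0,0.004,0.1373],"jaw": 0.03},{"trans": [0,0.004,0.1373],"jaw": 0.03}]' > rows.txt && python3 -m handwheel rows.txt && echo '[{"jaw": 0.03},{"jaw": 0.03},{"jaw": 0.03},{"jaw": 0.03},{"jaw": 0.03},{"jaw": 0.03},{"jaw": 0.03},{"jaw": 0.03}]' > rows.txt && python3 -m handwheel rows.txt 40
python3 - <<'E'
from h import *
go(.609,-.116,.18,84.6)
t=read_camera("top")
k=contours(t,(290,165,318,195),lambda i:(i[...,2]>130)&(i[...,0]<i[...,2]-25)&(i[...,0]<150))
w=world(t,k[0],.088).astype(np.float32)*1000; print(cv2.minEnclosingCircle(w),cv2.minAreaRect(w),len(k))
cv2.imwrite("pics/t3.png",cv2.resize(t["color"][160:210,280:330],None,fx=8,fy=8,interpolation=cv2.INTER_CUBIC))
E
```

```text
time_s: 7.2
tool_pos: [0.4326, 0.2268, 0.0557]
tool_rot: [179.8, 0.0, 110.3]
force: [-0.1, 0.3, 0.9]
grip_width: 0.0681
grasp_force: 0.0
time_s: 7.87
tool_pos: [0.4309, 0.2262, 0.0541]
tool_rot: [-180.0, 0.0, 110.3]
force: [-1.3, -0.8, 4.1]
grip_width: 0.0355
grasp_force: 40.0
tool d [-0.3828  0.048  -0.1258] turn 25.73661897552398 pos [0.4309 0.2262 0.0541] yaw 110.34 q [ 17.  15. -52. 116.  15.  55. -22.]
((620.4217529296875, 50.95161437988281), 49.611331939697266) ((620.4241943359375, 50.95159149169922), (66.2068862915039, 73.90861511230469), 89.51994323730469) 3
```

View pics/t3.png

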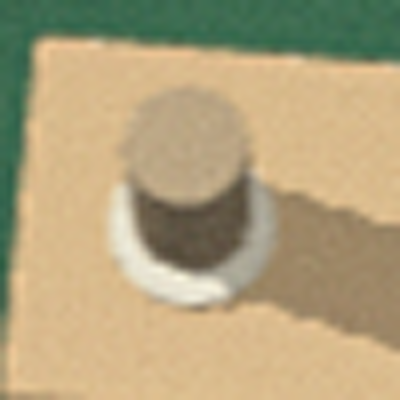

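To row units: -0.22 m / 0.75 = -0.2933, -0.18 m / 0.75 = -0.24, 25.7 degrees / 180 = 0.1428.

```bash
echo '[{"trans": [0,0,-0.04],"jaw": 0.03},{"trans": [0,0,-0.0933],"jaw": 0.03},{"trans": [-0.0267,0.004,-0.1333],"twist": 0.0278,"jaw": 0.03},{"trans": [-0.08,0.0107,-0.16],"twist": 0.0667,"jaw": 0.03},{"trans": [-0.1333,0.0173,-0.168],"twist": 0.1056,"jaw": 0.03},{"trans": [-0.1867,0.024,-0.168],"twist": 0.1428,"jaw": 0.03},{"trans": [-0.24,0.0307,-0.168],"twist": 0.1428,"jaw": 0.03},{"trans": [-0.2933,0.0373,-0.168],"twist": 0.1428,"jaw": 0.03}]' > rows.txt && python3 -m handwheel rows.txt
python3 - <<'E'
from h import *
go(.609,-.1175,.18,84.6)
t=read_camera("top"); print(world(t,[[302.9,177.8]],.088))
E
```

```text
time_s: 8.58
tool_pos: [0.5346, 0.0275, 0.18]
tool_rot: [179.9, 0.0, 84.6]
force: [0.4, -0.3, -2.3]
grip_width: 0.0356
grasp_force: 40.0
tool d [-0.1374  0.0877  0.0002] turn -0.002067634255368489 pos [0.5346 0.0275 0.18  ] yaw 84.6 q [ 33.  10. -43. 103.   7.  70. -17.]
[[0.6244475  0.05217222]]
```

To row units: -0.1374 m / 0.75 = -0.1832, -0.1 m / 0.75 = -0.1333.

```bash
echo '[{"trans": [-0.044,0.028,0],"jaw": 0.03},{"trans": [-0.088,0.056,0],"jaw": 0.03},{"trans": [-0.1333,0.084,0],"jaw": 0.03},{"trans": [-0.1832,0.116,0],"jaw": 0.03},{"trans": [-0.1832,0.116,0.04],"jaw": 0.03},{"trans": [-0.1832,0.116,0.0933],"jaw": 0.03},{"trans": [-0.1832,0.116,0.1267],"jaw": 0.03},{"trans": [-0.1832,0.116,0.1333],"jaw": 0.03}]' > rows.txt && python3 -m handwheel rows.txt; echo '[{"jaw": 0.03},{"jaw": 0.03},{"jaw": 0.03},{"jaw": 0.03}]' > rows.txt && python3 -m handwheel rows.txt; python3 -c "
from h import *
go(.608,-.1175,.072,84.6)"
```

```text
time_s: 9.3
tool_pos: [0.6034, -0.1148, 0.0737]
tool_rot: [-179.4, -0.1, 84.6]
force: [-1.3, 0.1, -2.9]
grip_width: 0.0359
grasp_force: 40.0
time_s: 9.63
tool_pos: [0.6092, -0.1151, 0.0825]
tool_rot: [179.8, 0.0, 84.6]
force: [-0.2, 0.5, -1.7]
grip_width: 0.0356
grasp_force: 40.0
tool d [-0.0025 -0.0011  0.0105] turn 0.04885681540014275 pos [ 0.6092 -0.1151  0.0825] yaw 84.65 q [ 37.  26. -36.  97.  17.  63.  -9.]
```

To row units: 0.0105 m / 0.75 = 0.014, 0.0095 m / 0.75 = 0.0127.

```bash
echo '[{"trans": [-0.002,-0.0013,0.0053],"jaw": 0.03},{"trans": [-0.002,-0.0013,0.0093],"jaw": 0.03},{"trans": [-0.002,-0.0013,0.012],"jaw": 0.03},{"trans": [-0.002,-0.0013,0.0127],"jaw": 0.03},{"trans": [-0.002,-0.0013,0.0127],"jaw": 0.03},{"trans": [-0.002,-0.0013,0.014],"jaw": 0.03},{"trans": [-0.002,-0.0013,0.014],"jaw": 0.03}]' > rows.txt && python3 -m handwheel rows.txt; echo '[{"jaw": 0.062},{"jaw": 0.062},{"jaw": 0.062},{"jaw": 0.062},{"jaw": 0.062},{"trans": [0,0,-0.0067],"jaw": 0.062},{"trans": [0,0,-0.04],"jaw": 0.062},{"trans": [0,0,-0.0933],"jaw": 0.07}]' > rows.txt && python3 -m handwheel rows.txt; python3 -c "
from h import *
go(.4575,-.001,.16,84.6)"
```

```text
time_s: 10.22
tool_pos: [0.6066, -0.117, 0.0721]
tool_rot: [180.0, 0.1, 84.6]
force: [-5.5, -0.4, 12.4]
grip_width: 0.0356
grasp_force: 40.0
time_s: 10.88
tool_pos: [0.6033, -0.1163, 0.1362]
tool_rot: [-179.5, -0.1, 84.6]
force: [0.3, -0.9, -0.3]
grip_width: 0.0637
grasp_force: 0.0
tool d [ 0.1012 -0.1561 -0.0223] turn 0.048204388669972786 pos [ 0.6033 -0.1163  0.1362] yaw 84.65 q [ 38.  22. -37.  94.  14.  69.  -7.]
```

To row units: -0.156 m / 0.75 = -0.208, -0.13 m / 0.75 = -0.1733.

```bash
echo '[{"trans": [0.0267,-0.0413,-0.0267],"jaw": 0.087},{"trans": [0.056,-0.0867,-0.0293],"jaw": 0.087},{"trans": [0.0853,-0.132,-0.0293],"jaw": 0.087},{"trans": [0.112,-0.1733,-0.0293],"jaw": 0.087},{"trans": [0.1349,-0.208,-0.0293],"jaw": 0.087},{"trans": [0.1349,-0.208,0],"jaw": 0.087},{"trans": [0.1349,-0.208,0.04],"jaw": 0.087},{"trans": [0.1349,-0.208,0.08],"jaw": 0.087}]' > rows.txt && python3 -m handwheel rows.txt; echo '[{"jaw": 0.087},{"jaw": 0.087},{"jaw": 0.087}]' > rows.txt && python3 -m handwheel rows.txt
python3 - <<'E'
from h import *
go(.458,-.001,.028,84.6)
t=read_camera("top"); cv2.imwrite("pics/t4.png",cv2.resize(t["color"][150:280,280:440],None,fx=4,fy=4,interpolation=cv2.INTER_CUBIC))
E
```

```text
time_s: 11.55
tool_pos: [0.4616, -0.0013, 0.0803]
tool_rot: [179.7, 0.1, 84.7]
force: [0.3, -0.7, -0.3]
grip_width: 0.0869
grasp_force: 0.0
time_s: 11.8
tool_pos: [0.4616, -0.001, 0.0809]
tool_rot: [179.9, -0.0, 84.6]
force: [-0.0, 0.3, 1.0]
grip_width: 0.0871
grasp_force: 0.0
tool d [-0.0004 -0.0037  0.0529] turn 0.04648639490727646 pos [ 0.4616 -0.001   0.0809] yaw 84.65 q [ 39.   7. -44. 118.   6.  57. -13.]
```

View pics/t4.png

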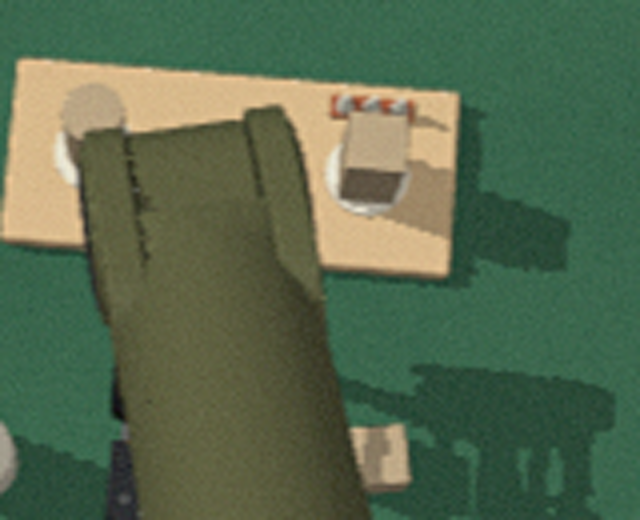

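The square post stands on the cone disc, its top at about (373.6,185.6), and the round post is still upright. The stub hasn't moved. Next I grasp the cup.

To row units: 0.053 m / 0.75 = 0.0707, 0.05 m / 0.75 = 0.0667.

```bash
echo '[{"trans": [0,-0.004,0.0267],"jaw": 0.087},{"trans": [0,-0.004,0.0533],"jaw": 0.087},{"trans": [0,-0.004,0.0667],"jaw": 0.087},{"trans": [0,-0.004,0.0707],"jaw": 0.087},{"trans": [0,-0.004,0.0707],"jaw": 0.04},{"trans": [0,-0.004,0.0707],"jaw": 0.04},{"trans": [0,-0.004,0.0707],"jaw": 0.04},{"trans": [0,-0.004,0.0707],"jaw": 0.04}]' > rows.txt && python3 -m handwheel rows.txt 15; echo '[{"jaw": 0.04},{"jaw": 0.04},{"jaw": 0.04},{"jaw": 0.04},{"jaw": 0.04}]' > rows.txt && python3 -m handwheel rows.txt
python3 - <<'E'
from h import *
go(.615,-.0318,.18,84.6)
t=read_camera("top"); print(world(t,[[373.6,185.6]],.088))
E
```

```text
time_s: 12.52
tool_pos: [0.4585, -0.001, 0.0275]
tool_rot: [179.9, 0.0, 84.6]
force: [0.4, -1.0, 0.9]
grip_width: 0.0679
grasp_force: 0.0
time_s: 12.93
tool_pos: [0.458, -0.001, 0.0269]
tool_rot: [180.0, 0.0, 84.6]
force: [-1.1, -0.5, 4.8]
grip_width: 0.0544
grasp_force: 15.0
tool d [-0.016   0.1593 -0.153 ] turn 0.035489062428695206 pos [ 0.458  -0.001   0.0269] yaw 84.64 q [ 37.  12. -43. 121.  11.  50. -17.]
[[ 0.60360052 -0.11509513]]
```

To row units: 0.158 m / 0.75 = 0.2107, -0.13 m / 0.75 = -0.1733.

```bash
echo '[{"trans": [0,0,-0.04],"jaw": 0.04},{"trans": [0,0,-0.0933],"jaw": 0.04},{"trans": [0,0.0133,-0.1467],"jaw": 0.04},{"trans": [-0.004,0.0533,-0.1733],"jaw": 0.04},{"trans": [-0.008,0.1067,-0.1733],"jaw": 0.04},{"trans": [-0.0133,0.16,-0.1733],"jaw": 0.04},{"trans": [-0.0213,0.2107,-0.1733],"jaw": 0.04},{"trans": [-0.0213,0.2107,-0.1333],"jaw": 0.04}]' > rows.txt && python3 -m handwheel rows.txt; echo '[{"trans": [0,0,0.04],"jaw": 0.04},{"trans": [0,0,0.08],"jaw": 0.04},{"trans": [0,0,0.1],"jaw": 0.04},{"trans": [0,0,0.1],"jaw": 0.04},{"trans": [0,0,0.1],"jaw": 0.04}]' > rows.txt && python3 -m handwheel rows.txt;python3 -c "
from h import *
go(.615,-.0318,.042,84.6)"
```

```text
time_s: 13.65
tool_pos: [0.6241, -0.0347, 0.1312]
tool_rot: [179.1, -0.1, 84.4]
force: [1.6, -0.5, -0.3]
grip_width: 0.0544
grasp_force: 14.9
time_s: 14.07
tool_pos: [0.6129, -0.0314, 0.0512]
tool_rot: [-179.9, -0.0, 84.7]
force: [0.5, -0.5, 0.0]
grip_width: 0.0547
grasp_force: 14.9
tool d [-0.0002  0.0021  0.0092] turn 0.05101351136195831 pos [ 0.6129 -0.0314  0.0512] yaw 84.65 q [ 32.  28. -39.  99.  20.  60. -20.]
```

To row units: 0.0095 m / 0.75 = 0.0127, 0.009 m / 0.75 = 0.012.

```bash
echo '[{"trans": [0,0.002,0.0053],"jaw": 0.04},{"trans": [0,0.002,0.0093],"jaw": 0.04},{"trans": [0,0.002,0.012],"jaw": 0.04},{"trans": [0,0.002,0.0127],"jaw": 0.04},{"trans": [0,0.002,0.0127],"jaw": 0.04},{"trans": [0,0.002,0.0127],"jaw": 0.085},{"trans": [0,0.002,0.0127],"jaw": 0.085},{"trans": [0,0.002,0.0127],"jaw": 0.085}]' > rows.txt && python3 -m handwheel rows.txt;echo '[{"jaw": 0.085},{"jaw": 0.085},{"jaw": 0.085},{"trans": [0,0,-0.0067],"jaw": 0.085},{"trans": [0,0,-0.04],"jaw": 0.085},{"trans": [0,0,-0.0933],"jaw": 0.087},{"trans": [0,0,-0.1467],"jaw": 0.087},{"trans": [0,0,-0.1733],"jaw": 0.087}]' > rows.txt && python3 -m handwheel rows.txt; python3 -c "
from h import *
go(.517,.364,.12,2.4)
go(.517,.364,.12,92.4)"
```

```text
time_s: 14.73
tool_pos: [0.6152, -0.0318, 0.0424]
tool_rot: [180.0, 0.0, 84.6]
force: [-0.1, -0.2, -0.1]
grip_width: 0.067
grasp_force: 0.0
time_s: 15.4
tool_pos: [0.617, -0.0311, 0.1775]
tool_rot: [179.6, -0.0, 84.7]
force: [0.6, -0.7, 0.3]
grip_width: 0.0869
grasp_force: 0.0
tool d [ 0.3841 -0.1367  0.0567] turn 82.2593087952167 pos [ 0.617  -0.0311  0.1775] yaw 84.66 q [ 34.  21. -42.  92.  15.  72. -16.]
tool d [ 0.3841 -0.1367  0.0567] turn -7.740691204783303 pos [ 0.617  -0.0311  0.1775] yaw 84.66 q [ 34.  21. -42.  92.  15.  72. -16.]
```

To row units: 0.301 m / 0.75 = 0.4013, 0.263 m / 0.75 = 0.3507, -7.7 degrees / 180 = -0.0428.

```bash
echo '[{"trans": [0.0467,-0.016,0],"twist": -0.0167,"jaw": 0.087},{"trans": [0.0973,-0.0347,0],"twist": -0.0428,"jaw": 0.087},{"trans": [0.148,-0.052,0],"twist": -0.0428,"jaw": 0.087},{"trans": [0.1987,-0.0707,0],"twist": -0.0428,"jaw": 0.087},{"trans": [0.2493,-0.088,0],"twist": -0.0428,"jaw": 0.087},{"trans": [0.3,-0.1067,0],"twist": -0.0428,"jaw": 0.087},{"trans": [0.3507,-0.124,0],"twist": -0.0428,"jaw": 0.087},{"trans": [0.4013,-0.1427,0.0133],"twist": -0.0428,"jaw": 0.087}]' > rows.txt && python3 -m handwheel rows.txt; python3 -c "
from h import *
go(.516,.364,.06,92.4)"
```

```text
time_s: 16.07
tool_pos: [0.5371, 0.2803, 0.1644]
tool_rot: [179.8, -0.1, 92.3]
force: [1.7, 0.9, -0.7]
grip_width: 0.0877
grasp_force: 0.0
tool d [ 0.0844 -0.0181  0.1044] turn -0.09305045435661441 pos [0.5371 0.2803 0.1644] yaw 92.31 q [ 10.  23. -50.  94.  18.  71. -41.]
```

To row units: 0.104 m / 0.75 = 0.1387, 0.1 m / 0.75 = 0.1333.

```bash
echo '[{"trans": [0.0467,-0.0093,0.0133],"jaw": 0.087},{"trans": [0.0933,-0.0187,0.0267],"jaw": 0.087},{"trans": [0.1127,-0.024,0.0667],"jaw": 0.087},{"trans": [0.1127,-0.024,0.1067],"jaw": 0.087},{"trans": [0.1127,-0.024,0.1333],"jaw": 0.087},{"trans": [0.1127,-0.024,0.1387],"jaw": 0.087},{"trans": [0.1127,-0.024,0.1387],"jaw": 0.087},{"trans": [0.1127,-0.024,0.1387],"jaw": 0.087}]' > rows.txt && python3 -m handwheel rows.txt; echo '[{"jaw": 0.087},{"jaw": 0.087},{"jaw": 0.087}]' > rows.txt && python3 -m handwheel rows.txt
python3 - <<'E'
from h import *
go(.5165,.364,.020,92.4)
t=read_camera("top"); cv2.imwrite("pics/t5.png",cv2.resize(t["color"][150:300,110:410],None,fx=2.6,fy=2.6,interpolation=cv2.INTER_CUBIC))
E
```

```text
time_s: 16.73
tool_pos: [0.5158, 0.3619, 0.0592]
tool_rot: [179.9, -0.1, 92.3]
force: [-0.6, -0.4, -0.6]
grip_width: 0.0871
grasp_force: 0.0
time_s: 16.98
tool_pos: [0.516, 0.3619, 0.0595]
tool_rot: [179.9, -0.1, 92.3]
force: [-0.1, -0.7, -0.6]
grip_width: 0.087
grasp_force: 0.0
tool d [0.0021 0.0005 0.0395] turn -0.09833846047530415 pos [0.516  0.3619 0.0595] yaw 92.3 q [ -1.  32. -47.  96.  26.  63. -53.]
```

View pics/t5.png

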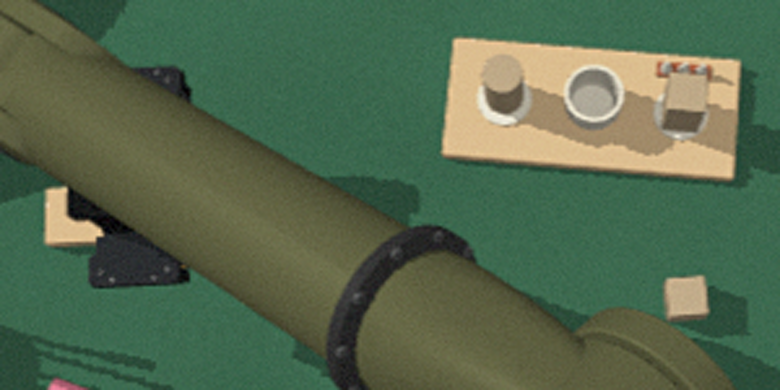

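The posts are on their discs and the cup stands between them, its rim at crop (594,96). The gripper straddles the middle of the bridge. Next I descend and grip it.

To row units: 0.0395 m / 0.75 = 0.0527, 0.039 m / 0.75 = 0.052.

```bash
echo '[{"trans": [0.0027,0,0.02],"jaw": 0.087},{"trans": [0.0027,0,0.04],"jaw": 0.087},{"trans": [0.0027,0,0.0493],"jaw": 0.087},{"trans": [0.0027,0,0.052],"jaw": 0.087},{"trans": [0.0027,0,0.0527],"jaw": 0.04},{"trans": [0.0027,0,0.0527],"jaw": 0.04},{"trans": [0.0027,0,0.0527],"jaw": 0.04},{"trans": [0.0027,0,0.0527],"jaw": 0.04}]' > rows.txt && python3 -m handwheel rows.txt 60; echo '[{"jaw": 0.04},{"jaw": 0.04},{"jaw": 0.04},{"jaw": 0.04},{"jaw": 0.04},{"jaw": 0.04},{"jaw": 0.04}]' > rows.txt && python3 -m handwheel rows.txt
python3 - <<'E'
from h import *
go(.615,-.0318,.16,84.6)
t=read_camera("top")
print(world(t,[[110+594/2.6-.3,150+96.5/2.6-.3]],.06))
E
```

```text
time_s: 17.7
tool_pos: [0.5144, 0.3635, 0.0176]
tool_rot: [-179.9, 0.0, 92.3]
force: [-1.1, -0.1, -0.3]
grip_width: 0.0683
grasp_force: 0.0
time_s: 18.28
tool_pos: [0.5146, 0.3633, 0.0181]
tool_rot: [-179.9, 0.0, 92.3]
force: [-1.4, -0.5, -3.3]
grip_width: 0.0535
grasp_force: 60.0
tool d [-0.3989  0.0841 -0.1418] turn 7.736747493741603 pos [0.5146 0.3633 0.0181] yaw 92.34 q [ -3.  35. -45.  97.  28.  60. -55.]
[[ 0.61024052 -0.03226553]]
```

To row units: -0.145 m / 0.75 = -0.1933, -0.14 m / 0.75 = -0.1867, 7.7 degrees / 180 = 0.0428.

```bash
echo '[{"trans": [0,0,-0.0267],"jaw": 0.04},{"trans": [0,0,-0.0667],"jaw": 0.04},{"trans": [0,0,-0.1067],"jaw": 0.04},{"trans": [0,0,-0.1467],"jaw": 0.04},{"trans": [0,0,-0.1867],"jaw": 0.04},{"trans": [-0.0267,0.0053,-0.1933],"twist": 0.0111,"jaw": 0.04},{"trans": [-0.0667,0.0133,-0.1933],"twist": 0.0278,"jaw": 0.04},{"trans": [-0.1067,0.0227,-0.1933],"twist": 0.0428,"jaw": 0.04}]' > rows.txt && python3 -m handwheel rows.txt; echo '[{"trans": [-0.0467,0.0093,0],"jaw": 0.04},{"trans": [-0.0933,0.0187,0],"jaw": 0.04},{"trans": [-0.14,0.028,0],"jaw": 0.04},{"trans": [-0.1867,0.0373,0],"jaw": 0.04},{"trans": [-0.2333,0.0467,0],"jaw": 0.04},{"trans": [-0.28,0.0573,0],"jaw": 0.04},{"trans": [-0.3133,0.064,0],"jaw": 0.04},{"trans": [-0.3133,0.064,0],"jaw": 0.04}]' > rows.txt && python3 -m handwheel rows.txt
python3 - <<'E'
from h import *
go(.615,-.0318,.13,84.6)
E
```

```text
time_s: 19.0
tool_pos: [0.5344, 0.285, 0.1643]
tool_rot: [180.0, -0.0, 84.7]
force: [0.3, -0.6, -4.5]
grip_width: 0.0535
grasp_force: 60.0
time_s: 19.67
tool_pos: [0.5613, 0.0369, 0.1626]
tool_rot: [-179.9, 0.3, 84.1]
force: [0.5, -1.5, -3.5]
grip_width: 0.0536
grasp_force: 60.0
tool d [-0.0626  0.0605  0.0329] turn -0.5496360251217425 pos [0.5613 0.0369 0.1626] yaw 84.05 q [ 32.  16. -44. 100.  12.  69. -22.]
```

To row units: -0.0626 m / 0.75 = -0.0835, 0.0605 m / 0.75 = 0.0807.

```bash
echo '[{"trans": [-0.0333,0.0333,0],"jaw": 0.04},{"trans": [-0.0667,0.0667,0],"jaw": 0.04},{"trans": [-0.0835,0.0807,0],"jaw": 0.04},{"trans": [-0.0835,0.0807,0.0133],"jaw": 0.04},{"trans": [-0.0835,0.0807,0.0267],"jaw": 0.04},{"trans": [-0.0835,0.0807,0.044],"jaw": 0.04},{"trans": [-0.0835,0.0807,0.044],"jaw": 0.04},{"trans": [-0.0835,0.0807,0.044],"jaw": 0.04}]' > rows.txt && python3 -m handwheel rows.txt; echo '[{"jaw": 0.04},{"jaw": 0.04},{"jaw": 0.04}]' > rows.txt && python3 -m handwheel rows.txt;python3 - <<'E'
from h import *
go(.6145,-.0318,.107,84.6)
t=read_camera("top");s=read_camera("scene")
cv2.imwrite("pics/t6.png",np.hstack([cv2.resize(t["color"][150:230,270:410],(420,240)),cv2.resize(s["color"][220:350,220:420],(370,240))]))
E
```

```text
time_s: 20.33
tool_pos: [0.6138, -0.0206, 0.129]
tool_rot: [-179.8, -0.0, 84.8]
force: [0.2, -0.5, -3.4]
grip_width: 0.0534
grasp_force: 60.0
time_s: 20.58
tool_pos: [0.6158, -0.0217, 0.1313]
tool_rot: [179.9, 0.0, 84.7]
force: [1.1, -0.6, -3.6]
grip_width: 0.0533
grasp_force: 60.0
tool d [-0.0101 -0.0004  0.0243] turn 0.06575467384296019 pos [ 0.6158 -0.0217  0.1313] yaw 84.67 q [ 33.  24. -41.  95.  17.  68. -18.]
```

View pics/t6.png

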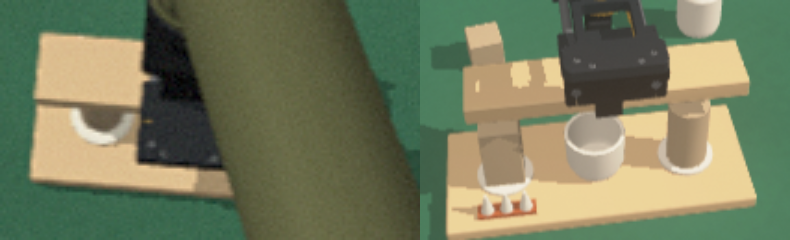

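The bridge hangs level above both posts, but 10 mm towards +y. I correct that and lower it.

To row units: 0.023 m / 0.75 = 0.0307, -0.01 m / 0.75 = -0.0133.

```bash
echo '[{"trans": [-0.0067,0,0],"jaw": 0.04},{"trans": [-0.0133,-0.0013,0.0067],"jaw": 0.04},{"trans": [-0.0133,-0.0013,0.016],"jaw": 0.04},{"trans": [-0.0133,-0.0013,0.024],"jaw": 0.04},{"trans": [-0.0133,-0.0013,0.028],"jaw": 0.04},{"trans": [-0.0133,-0.0013,0.0293],"jaw": 0.04},{"trans": [-0.0133,-0.0013,0.0307],"jaw": 0.04},{"trans": [-0.0133,-0.0013,0.0307],"jaw": 0.04}]' > rows.txt && python3 -m handwheel rows.txt; echo '[{"jaw": 0.04},{"trans": [0,0,0.0013],"jaw": 0.04},{"trans": [0,0,0.0027],"jaw": 0.04},{"trans": [0,0,0.0027],"jaw": 0.04}]' > rows.txt && python3 -m handwheel rows.txt;python3 - <<'E'
from h import *
go(.6145,-.0318,.106,84.6)
E
```

```text
time_s: 21.35
tool_pos: [0.6135, -0.0316, 0.1073]
tool_rot: [-180.0, -0.0, 84.7]
force: [0.2, 0.2, -3.9]
grip_width: 0.0533
grasp_force: 60.0
time_s: 21.68
tool_pos: [0.6138, -0.0319, 0.1061]
tool_rot: [180.0, 0.0, 84.6]
force: [-1.3, -1.2, -1.3]
grip_width: 0.0535
grasp_force: 60.0
tool d [0.0001 0.0007 0.0001] turn 0.03972773280433728 pos [ 0.6138 -0.0319  0.1061] yaw 84.64 q [ 33.  25. -41.  96.  18.  65. -18.]
```

To row units: -0.01 m / 0.75 = -0.0133, 0.0005 m / 0.75 = 0.0007.

```bash
echo '[{"trans": [0,0,0.0007],"jaw": 0.04},{"trans": [0,0,0.0007],"jaw": 0.075},{"trans": [0,0,0.0007],"jaw": 0.075},{"trans": [0,0,0.0007],"jaw": 0.075},{"trans": [0,0,0.0007],"jaw": 0.075},{"trans": [0,0,0.0007],"jaw": 0.075},{"trans": [0,0,0.0007],"jaw": 0.075},{"trans": [0,0,-0.0133],"jaw": 0.075}]' > rows.txt && python3 -m handwheel rows.txt 30;echo '[{"trans": [0,0,-0.04],"jaw": 0.087},{"trans": [0,0,-0.08],"jaw": 0.087},{"trans": [0,0,-0.12],"jaw": 0.087}]' > rows.txt && python3 -m handwheel rows.txt
python3 - <<'E'
from h import *
go(.4295,.130,.16,105)
E
```

```text
time_s: 22.35
tool_pos: [0.6121, -0.0321, 0.1138]
tool_rot: [-179.8, 0.0, 84.6]
force: [-0.4, 0.7, 0.8]
grip_width: 0.0745
grasp_force: 0.0
time_s: 22.6
tool_pos: [0.6133, -0.0317, 0.2072]
tool_rot: [-180.0, -0.0, 84.7]
force: [-0.6, -0.4, 0.2]
grip_width: 0.0846
grasp_force: 0.0
tool d [ 0.1439 -0.198   0.0473] turn -20.341173638255142 pos [ 0.6133 -0.0317  0.2072] yaw 84.66 q [ 35.  20. -42.  90.  14.  76. -15.]
```

The manual's scale: shifts go in shares of 0.75 m and turns go in shares of pi rad. Converting my numbers, -0.198 m / 0.75 = -0.264, -0.165 m / 0.75 = -0.22.

```bash
echo '[{"trans": [0.032,-0.044,0],"jaw": 0.087},{"trans": [0.064,-0.088,0],"jaw": 0.087},{"trans": [0.096,-0.132,0],"jaw": 0.087},{"trans": [0.128,-0.176,0],"jaw": 0.087},{"trans": [0.16,-0.22,0],"jaw": 0.087},{"trans": [0.192,-0.264,0],"jaw": 0.087},{"trans": [0.192,-0.264,0.0267],"jaw": 0.087},{"trans": [0.192,-0.264,0.0533],"jaw": 0.087}]' > rows.txt && python3 -m handwheel rows.txt;echo '[{"jaw": 0.087},{"jaw": 0.087}]' > rows.txt && python3 -m handwheel rows.txt
python3 - <<'E'
from h import *
import os
im=cv2.imread("pics/top0.png"); t=read_camera("top"); t["color"]=im
k=contours(t,(256,245,292,283),lambda i:(i[...,2]>i[...,1]*0.9)&(i[...,2]>90))[0]
L,R=k[k[:,0].argmin()],k[k[:,0].argmax()]
print(L,R,world(t,[L,R],.035).mean(0), world(t,[L,R],.035))
s=read_camera("scene"); c=s["color"].copy(); s["color"]=cv2.imread("pics/scene0.png")
k=contours(s,(352,195,390,245),lambda i:(i[...,2]>i[...,1]*0.95)&(i[...,2]>110))[0]
k=k[(k[:,1]>218)&(k[:,1]<232)];L,R=k[:,0].min(),k[:,0].max(); print(world(s,[[L,225],[R,225]],.035))
go(.4295,.130,.16)
T=read_camera("top")["color"]
cv2.imwrite("pics/t7.png",np.hstack([cv2.resize(T[150:230,270:410],(420,240)),cv2.resize(c[220:350,220:420],(370,240))]))
E
```

```text
time_s: 23.27
tool_pos: [0.4299, 0.132, 0.1676]
tool_rot: [179.6, 0.2, 84.9]
force: [1.4, -0.9, -0.2]
grip_width: 0.0869
grasp_force: 0.0
time_s: 23.43
tool_pos: [0.4294, 0.13, 0.1657]
tool_rot: [-179.9, 0.0, 84.7]
force: [0.5, -0.4, -0.1]
grip_width: 0.0869
grasp_force: 0.0
[261.625 259.625] [283.375 266.875] [0.42861981 0.1269995 ] [[0.43764822 0.15306443]
 [0.41959141 0.10093457]]
[[0.43839903 0.09869817]
 [0.45019243 0.14683762]]
tool d [-0.0002 -0.0012  0.0067] turn None pos [0.4307 0.13   0.1667] yaw 84.61 q [ 33.  -2. -52. 114.  -2.  67. -23.]
```

View pics/t7.png

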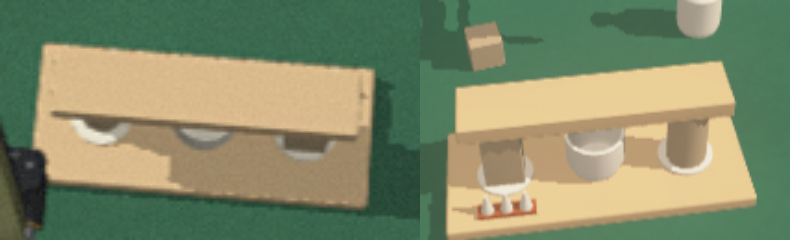

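The bridge lies level across both posts. Next comes the vase.

To row units: 0.125 m / 0.75 = 0.1667, -0.003 m / 0.75 = -0.004.

```bash
echo '[{"trans": [-0.004,-0.0013,0.04],"jaw": 0.087},{"trans": [-0.004,-0.0013,0.08],"jaw": 0.087},{"trans": [-0.004,-0.0013,0.12],"jaw": 0.087},{"trans": [-0.004,-0.0013,0.1533],"jaw": 0.087},{"trans": [-0.004,-0.0013,0.1627],"jaw": 0.087},{"trans": [-0.004,-0.0013,0.1667],"jaw": 0.04},{"trans": [-0.004,-0.0013,0.1667],"jaw": 0.04},{"trans": [-0.004,-0.0013,0.1667],"jaw": 0.04}]' > rows.txt && python3 -m handwheel rows.txt 25;echo '[{"jaw": 0.04},{"jaw": 0.04},{"jaw": 0.04},{"jaw": 0.04},{"jaw": 0.04},{"jaw": 0.04},{"jaw": 0.04},{"jaw": 0.04}]' > rows.txt && python3 -m handwheel rows.txt
python3 - <<'E'
from h import *
go(.613,-.031,.22,84.6)
t=read_camera("top")
k=contours(t,(265,155,410,200),lambda i:(cv2.GaussianBlur(i[...,2].astype(np.float32),(0,0),2)>185)&(i[...,2]>i[...,1]*.9))
for q in k[:2]:
  print(cv2.minAreaRect(world(t,q,.106).astype(np.float32)*1000))
E
```

```text
time_s: 24.25
tool_pos: [0.43, 0.1274, 0.042]
tool_rot: [179.9, -0.0, 84.6]
force: [0.1, 0.6, 0.2]
grip_width: 0.0742
grasp_force: 0.0
time_s: 24.92
tool_pos: [0.4292, 0.127, 0.0412]
tool_rot: [179.9, 0.0, 84.6]
force: [-1.6, -1.2, 6.3]
grip_width: 0.0494
grasp_force: 25.0
tool d [-0.1401  0.198  -0.1786] turn 0.027684084078558158 pos [0.4292 0.127  0.0412] yaw 84.63 q [ 29.  11. -52. 122.  11.  52. -34.]
((597.6935424804688, -29.126632690429688), (257.49420166015625, 85.9066390991211), 84.83907318115234)
```

To row units: -0.179 m / 0.75 = -0.2387, -0.15 m / 0.75 = -0.2.

```bash
echo '[{"trans": [0,0,-0.04],"jaw": 0.04},{"trans": [0,0,-0.0933],"jaw": 0.04},{"trans": [0,0,-0.1467],"jaw": 0.04},{"trans": [0,0,-0.2],"jaw": 0.04},{"trans": [-0.0133,0.02,-0.2387],"jaw": 0.04},{"trans": [-0.0453,0.064,-0.2387],"jaw": 0.04},{"trans": [-0.0773,0.108,-0.2387],"jaw": 0.04},{"trans": [-0.1093,0.152,-0.2387],"jaw": 0.04}]' > rows.txt && python3 -m handwheel rows.txt; echo '[{"trans": [-0.0267,0.04,0],"jaw": 0.04},{"trans": [-0.0533,0.08,0],"jaw": 0.04},{"trans": [-0.0773,0.112,0],"jaw": 0.04},{"trans": [-0.0773,0.112,0],"jaw": 0.04},{"trans": [-0.0773,0.112,0.0267],"jaw": 0.04},{"trans": [-0.0773,0.112,0.0533],"jaw": 0.04},{"trans": [-0.0773,0.112,0.0733],"jaw": 0.04},{"trans": [-0.0773,0.112,0.0733],"jaw": 0.04}]' > rows.txt && python3 -m handwheel rows.txt;  echo '[{"jaw": 0.04},{"jaw": 0.04},{"jaw": 0.04}]' > rows.txt && python3 -m handwheel rows.txt
python3 - <<'E'
from h import *
go(.6135,-.0318,.1472,84.6)
t=read_camera("top"); print(world(t,[[338.3,181]],.106))
E
```

```text
time_s: 25.63
tool_pos: [0.5356, 0.0333, 0.2201]
tool_rot: [179.9, 0.1, 84.6]
force: [-0.1, 0.7, -0.8]
grip_width: 0.0497
grasp_force: 25.0
time_s: 26.3
tool_pos: [0.6096, -0.031, 0.1601]
tool_rot: [-179.6, -0.0, 84.6]
force: [0.3, -0.1, -1.4]
grip_width: 0.0497
grasp_force: 25.0
time_s: 26.55
tool_pos: [0.6133, -0.0307, 0.1659]
tool_rot: [179.9, 0.0, 84.6]
force: [0.3, 0.2, -1.0]
grip_width: 0.0495
grasp_force: 25.0
tool d [-0.0011  0.0002  0.0187] turn 0.03869982540645367 pos [ 0.6133 -0.0307  0.1659] yaw 84.64 q [ 36.  22. -45.  93.  16.  72. -17.]
[[ 0.60984838 -0.03102084]]
```

To row units: 0.0185 m / 0.75 = 0.0247, 0.018 m / 0.75 = 0.024.

```bash
echo '[{"trans": [-0.0013,0,0.0067],"jaw": 0.04},{"trans": [-0.0013,0,0.0133],"jaw": 0.04},{"trans": [-0.0013,0,0.0187],"jaw": 0.04},{"trans": [-0.0013,0,0.0227],"jaw": 0.04},{"trans": [-0.0013,0,0.0233],"jaw": 0.04},{"trans": [-0.0013,0,0.024],"jaw": 0.04},{"trans": [-0.0013,0,0.0247],"jaw": 0.04},{"trans": [-0.0013,0,0.0247],"jaw": 0.04}]' > rows.txt && python3 -m handwheel rows.txt; python3 -c "
from h import *
go(.6135,-.0318,.1472,84.6)"
```

```text
time_s: 27.27
tool_pos: [0.6127, -0.032, 0.1473]
tool_rot: [180.0, 0.0, 84.6]
force: [-2.3, -0.0, 5.6]
grip_width: 0.0493
grasp_force: 25.0
tool d [0.0003 0.0007 0.0001] turn 0.026430951839472527 pos [ 0.6127 -0.032   0.1473] yaw 84.63 q [ 36.  23. -44.  94.  17.  70. -17.]
```

To row units: 0.24 m / 0.75 = 0.32, 0.2 m / 0.75 = 0.2667.

```bash
echo '[{"jaw": 0.085},{"jaw": 0.085},{"jaw": 0.085},{"jaw": 0.085},{"jaw": 0.085},{"jaw": 0.085},{"jaw": 0.085},{"jaw": 0.085}]' > rows.txt && python3 -m handwheel rows.txt; echo '[{"trans": [0,0,-0.0267],"jaw": 0.085},{"trans": [0,0,-0.0667],"jaw": 0.085},{"trans": [0,0,-0.12],"jaw": 0.085},{"trans": [0,0,-0.16],"jaw": 0.085},{"trans": [0,-0.04,-0.16],"jaw": 0.085},{"trans": [0,-0.0933,-0.16],"jaw": 0.085},{"trans": [0,-0.1467,-0.16],"jaw": 0.085},{"trans": [0,-0.2,-0.16],"jaw": 0.085}]' > rows.txt && python3 -m handwheel rows.txt; echo '[{"trans": [0.0533,0,0],"jaw": 0.085},{"trans": [0.1067,0,0],"jaw": 0.085},{"trans": [0.16,0,0],"jaw": 0.085},{"trans": [0.2133,0,0],"jaw": 0.085},{"trans": [0.2667,0,0],"jaw": 0.085},{"trans": [0.32,0,0],"jaw": 0.085},{"trans": [0.32,0,0],"jaw": 0.085},{"trans": [0.32,0,0],"jaw": 0.085}]' > rows.txt && python3 -m handwheel rows.txt
python3 - <<'E'
from h import *
t=read_camera("top");s=read_camera("scene")
cv2.imwrite("pics/t8.png",np.vstack([np.hstack([cv2.resize(t["color"][150:230,270:410],(420,240)),cv2.resize(s["color"][190:350,200:440],(360,240))]),cv2.resize(t["color"][145:285,200:480],(780,350))]))
E
```

```text
time_s: 27.93
tool_pos: [0.6125, -0.0319, 0.146]
tool_rot: [-180.0, 0.0, 84.6]
force: [0.5, 0.4, 1.5]
grip_width: 0.0841
grasp_force: 0.0
time_s: 28.6
tool_pos: [0.4617, -0.0172, 0.2655]
tool_rot: [-180.0, -0.1, 84.7]
force: [-2.4, 0.1, 1.1]
grip_width: 0.085
grasp_force: 0.0
time_s: 29.27
tool_pos: [0.4844, 0.2246, 0.2658]
tool_rot: [-179.9, -0.1, 85.0]
force: [-0.8, -0.5, -1.2]
grip_width: 0.0847
grasp_force: 0.0
```

View pics/t8.png

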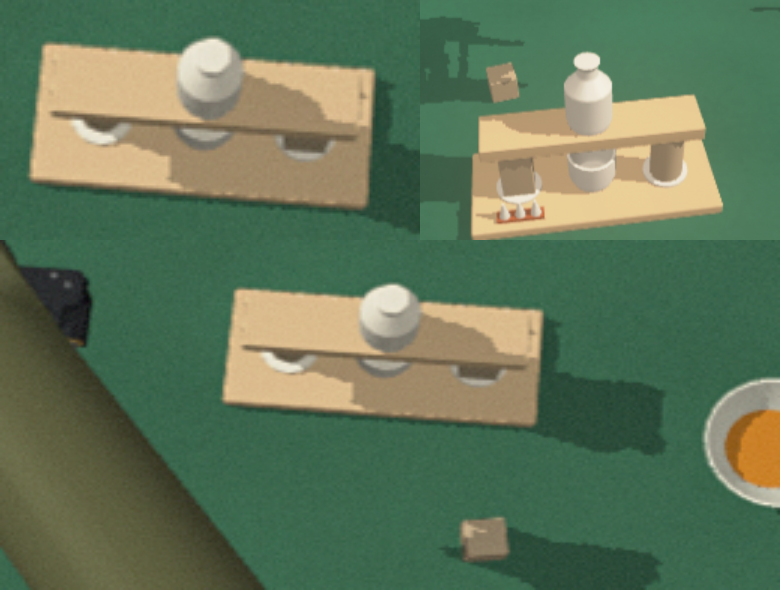

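Run:
```python
from h import *
t=read_camera("top")
print("vase lip",world(t,[[341,167.3]],.191))
a=np.radians(-5.4);R=np.array([[np.cos(a),-np.sin(a)],[np.sin(a),np.cos(a)]])
P=np.array([[sx*.027,sy*.12] for sx,sy in((1,1),(1,-1),(-1,-1),(-1,1))])@R.T+[.615,-.0318]
print((pix(t,np.c_[P,np.full(4,.106)])-[270,150]+.3)*3)
```

```text
vase lip [[ 0.61312649 -0.03405728]]
[[ 56.73118654  42.29799349]
 [362.4801475   67.13888434]
 [358.47985554 133.28219125]
 [ 49.99255623 108.02254963]]
```

The vase lip measures at (0.613, -0.034) against a bridge centre of (0.614, -0.032). The bridge edges match their predicted place, the bowl and stub are untouched, and the arm is clear. I hand the job in.

```bash
python3 -c "
from cell import env
print(env.sign_off())"
```

```text
the job is handed in; nothing more can be done
None
```

The kiln tier is built and handed in after about 29 s of robot time: both posts are on their discs, the cup is between them, the narrow shelf lies across the posts and the vase stands on its middle; in the pictures all looked upright and measured within about 5 mm of target, the stub and bowl looked undisturbed, and the hand-in returned no verdict.

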